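# Third hand for the second post of a screw-post album

### The job

The album in the jig is being re-bound and its spine bar lies loosely on top: take the longest of the three locating pins from the pin block and put it, collar fully down, through the bar's pivot eyelet (the one lying over a hole) into the album, then swing the bar round on the pin until its back edge lies along the rubber-faced fence and its second eyelet stands over the album's second hole. Keep pressing the bar's front edge near that second eyelet steadily against the fence with about 10 N (a kilogram's weight), with the pin left standing in place; after three seconds of steady pressing finish without letting up, still pressing, so that I can screw the post into the second hole. Leave the two shorter pins in their block and the other things on the table alone.

Things in the scene. Friction and masses are not known exactly. Their poses are not given: they have to be found in the camera images.
- jig: Assembly jig fixed on the table: plywood base 150 x 196 x 12 mm, an album (105 x 160 x 18 mm, top 30 mm over the table) fixed in it between low cleats (tops 26 mm). Origin under the base's centre; x points to the fence, y along the spine to the pivot hole, z up. The wooden fence at the +x side: 140 mm long, 18 mm thick, centred at y = -28 mm, top 43 mm over the table
- hole_pivot (a point): Centre of the album's pivot hole at the album's top (30 mm over the table), round, 10 mm wide, straight down through album and base, 30 mm deep; it lies at x = +37, y = +58 mm in the jig's frame. Axes as the jig's
- hole_second (a point): Centre of the album's second hole at the album's top, 116 mm from the pivot hole towards the jig's -y; the post will go in here. Axes as the jig's
- facing: Soft black rubber facing of the fence, 6 mm thick, 134 mm long, 12 mm high. It gives way along the jig's +x by about 1 mm for each 6 N, up to 5 mm. Origin at the middle of its lower front edge (30.5 mm over the table) on the face towards the bar; x points into the fence
- bar: Loose beech spine bar, 28 x 156 x 12 mm, about 0.12 kg, flat on the album; pivot eyelet within 2 mm of the pivot hole, free end swung out to the jig's -x by 0.2 to 0.45 rad. Origin under the pivot eyelet; it runs from y = +20 to y = -136 mm, back edge at x = +14 mm, front edge at x = -14 mm. Closed on the fence its axes agree with the jig's
- eye_pivot (a point): Centre of the bar's pivot eyelet at the bar's top face (12 mm above its underside); a brass-rimmed hole, 10 mm wide, right through the bar. Axes as the bar's
- eye_second (a point): Centre of the bar's second eyelet at its top face, 116 mm along the bar's -y from the pivot eyelet, 20 mm from the free end
- pin_block: Dark wooden block fixed on the table, 46 x 122 x 26 mm, three upright holes in a row along its y, 36 mm apart, each 22 mm deep; a locating pin stands in each. Origin under its centre
- pin_handle (a point): Longest pin, 13 mm taller in the block than the others: steel shank 8 mm thick, 38 mm long, foot tapered; above it a brass collar 18 mm across, 4 mm thick, then a wooden handle 14 mm thick, 26 mm long; 40 g. This point is the handle's centre, 17 mm above the collar's underside, 55 mm above the foot; z points up along the pin
- pin_collar (a point): Centre of the underside of the longest pin's collar, 38 mm above its foot; fully down it rests on the bar's top face, 42 mm over the table
- pin_short_a: A shorter pin of the same make (shank 25 mm), standing in the pin block; leave it. Origin at its foot
- pin_short_b: The other shorter pin (shank 25 mm), standing in the pin block; leave it. Origin at its foot
- palm_brush: Palm-fibre brush, 67 x 166 x 69 mm, lying behind the jig; leave it
- paste_jar: Paste jar with lid, 66 mm across, 67 mm high, behind the jig; leave it
- thread_spool: Thread spool, 31 mm across, 40 mm high, behind the jig; leave it
- loupe: Stand loupe, 37 mm across, 38 mm high, behind the pin block; leave it
- eraser: Eraser, 23 x 40 x 13 mm, behind the pin block; leave it
Things that resemble listed ones, but are neither listed nor needed, are in the scene too. What is shaped like the part that bears pin_handle but red or turquoise is not meant.

How it is judged:
By the outcome, as a careful person would: the job done as asked, in the order asked, and still so for the second after the job is handed in, while the arm keeps its last pose, push and grip.
It also fails if it takes over 54 s, if anything falls off the work surface, if the arm or the gripper's body presses on something with over 40 N, if the wrist force passes 120 N, or if a joint passes its speed limit or range.

### The arm

A 6-joint arm with a two-finger parallel gripper is mounted at the origin on a cart in front of the work surface, level with it; the furniture and walls round the work are solid. World frame = base frame: x ahead of the robot, y to its left, z up, the work surface at z = 0. Lengths are in m, angles in degrees, forces in N, time in s.
With the tool pointing down it reaches from about 0.4 to 0.825 m from the base axis. Payload 7 kg.
Tool frame: the origin (TCP) lies midway between the tips of the shut fingers; the grasp point (between the pads) lies 19 mm behind it; z points along the fingers, y is the line along which they close (so a half turn about z gives the same grasp; the last joint's range is limited). The gripper opens to 88 mm and grips with 3 to 60 N. Pads are 19 mm wide; open, the fingers measure 130 mm over their backs; the gripper's body (78 mm by 193 mm) begins 47 mm behind the grasp point.
Start: joints at [91.278, 20.546, 0.682, 0, -70.136, -16.507], TCP at [0.177, 0.651, 0.2] pointing down, gripper open.
Joint ranges: [-176.03, 176.03], [-82.01, 121.73], [-58.28, 71.71], [-173.87, 95.51], [-174.79, -0.11], [-173.66, 173.66]. Speed limits (degrees/s): [136.94, 136.94, 172.46, 180, 180, 180].

### API

Orientations are given as a 3x3 rotation matrix whose columns are the frame's x, y, z axes.
In Python, from rig import robot gives the robot as it stands. Calls block until the motion is done:
- robot.goto(position, orientation): joint-space move of the TCP to a pose.
- robot.servo_line(position, ori=None, speed=0.15): straight line of the TCP; ori=None keeps the orientation; speed is the mean speed in m/s.
- robot.movej(angles): joint-space move.
- robot.move_gripper(opening): opening from 0.0 (shut) to 1.0 (fully open); the grip force is fixed at half the most; returns when the fingers have stopped.
- robot.dwell(seconds).
- robot.ik(position, orientation): joint angles nearest the present ones, or None.
- robot.grab_frame(name): name is "scene" or "top"; returns (picture, depth): 480x640x3 uint8, red, green, blue; 480x640 float32, m along the optical axis (not along the pixel's ray), 0 where there is no reading.
- robot.camera_info(name): a dict with "vfov" (degrees; the focal length in pixels is half the picture's height over the tangent of half this angle, whatever the lens; pixels are square), "cx", "cy" (the principal point, pixels), "view" (4x4, takes a point from world to camera coordinates). Camera axes: x right, y down, z forward; pixel columns grow to the right and rows downward; lengths in m; the calibration is good to about 2 mm. A picture is of the moment at which its call begins. camera_info takes no time and is no camera call.
A pose or a line that the arm cannot do raises robot.Unreachable and nothing moves.
- robot.job_done(): hands the job in; it is judged then, once.
Readings, each from a call of its own:
- robot.read_t(): time.
- robot.read_qpos(): joint angles.
- robot.read_qvel(): joint speeds.
- robot.read_effort(): joint torques, N m.
- robot.read_position(): TCP position.
- robot.read_tcp_rot(): TCP orientation.
- robot.read_force(): force on the tool from outside, world axes, zero at the start.
- robot.read_ft_torque(): the same for the moment, N m.
- robot.read_grip_width(): opening from 0.0 (shut) to 1.0 (fully open).
- robot.read_finger_force(): force on a finger pad.
Only numpy, scipy, OpenCV 4.12 (cv2) and the standard library are available. Lean on these libraries where they do the work, as an engineer would, in place of code of your own. Each camera call takes 0.05 s, during which the arm holds its last target. There are 200 camera calls.

## Working session

There is one attempt and no reset: what is moved stays moved. The work goes in short steps, each a Python script; the robot and the scene stay as the last script left them, time stands still between calls to the robot, and variables do not carry over. Pictures are saved under pics/ and viewed, at most 10 in all, crops included, and the job is handed in when it is done.

```bash
ls; mkdir -p pics
python3 - <<'E'
from rig import robot
import cv2,numpy as np
for n in("scene","top"):
    p,d=robot.grab_frame(n); i=robot.camera_info(n)
    np.savez(f"{n}0.npz",p=p,d=d); cv2.imwrite(f"pics/{n}0.png",p[:,:,::-1]); print(n,i)
print(robot.read_t(),robot.read_tcp_rot(),robot.read_force())
E
```

```text
pics
scene {'vfov': 45.10095350646535, 'cx': 324.13711791794367, 'cy': 248.02498059874097, 'view': array([[ 0.46332573, -0.88601662, -0.01743046, -0.26617806],
       [-0.51851089, -0.25508983, -0.81613457,  0.36110423],
       [ 0.71866246,  0.38717403, -0.57759895,  0.75695853],
       [ 0.        ,  0.        ,  0.        ,  1.        ]])}
top {'vfov': 42.6461426038987, 'cx': 320.67050788670485, 'cy': 244.08606006624225, 'view': array([[ 1.16869874e-03, -9.99978234e-01,  6.49344081e-03,
        -1.56037061e-02],
       [-9.82476450e-01, -2.35846486e-03, -1.86371843e-01,
         5.56969036e-01],
       [ 1.86383101e-01, -6.16184014e-03, -9.82457822e-01,
         1.32983149e+00],
       [ 0.00000000e+00,  0.00000000e+00,  0.00000000e+00,
         1.00000000e+00]])}
0.1 [[ 9.64867585e-01 -2.62736519e-01 -2.53778687e-04]
 [-2.62736602e-01 -9.64866459e-01 -1.48126152e-03]
 [ 1.44318951e-04  1.49589817e-03 -9.99998871e-01]] [-0.77897973 -0.54240667  0.21476548]
```

View pics/top0.png

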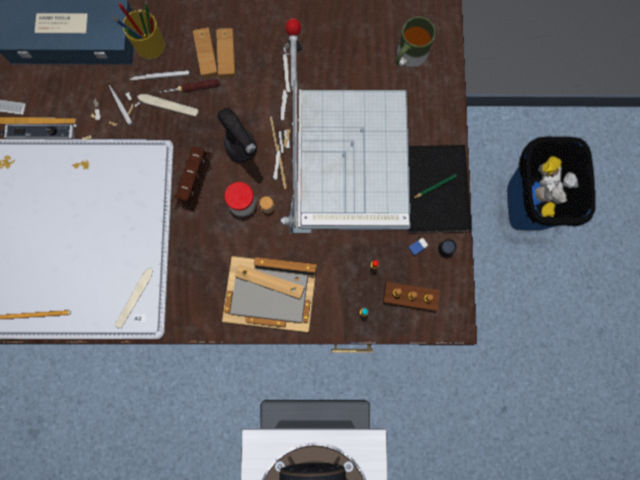

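View pics/scene0.png

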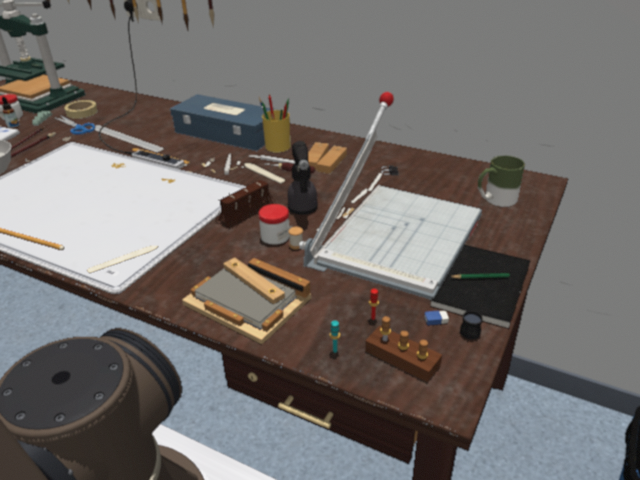

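Top: jig at about (270,294) with the fence on the far side, and the bar with its pivot end left at ~(243,275) and free end right at ~(300,290). The pin block is at (411,296). 

Candidates for the long pin are the three block pins at top (397,292), (413,295), (429,297), plus the red decoy (375,264) and the turquoise decoy (364,312). In the scene view the left pin (385,328) looks tallest. I'll check this in a close crop.

```bash
cat > h.py <<'E'
import numpy as np,cv2
from rig import robot
def K(n):
    i=robot.camera_info(n); f=240/np.tan(np.radians(i["vfov"]/2)); return f,i["cx"],i["cy"],np.array(i["view"])
def ray(n,u,v):
    f,cx,cy,V=K(n); R=V[:3,:3]; o=-R.T@V[:3,3]; return o,R.T@np.array([(u-cx)/f,(v-cy)/f,1])
def onz(n,u,v,z):
    o,d=ray(n,u,v); return o+d*(z-o[2])/d[2]
def proj(n,P):
    f,cx,cy,V=K(n); p=V[:3,:3]@P+V[:3,3]; return np.array([f*p[0]/p[2]+cx,f*p[1]/p[2]+cy])
def tri(l):
    A=np.zeros((3,3));b=np.zeros(3)
    for n,u,v in l:
        o,d=ray(n,u,v); d=d/np.linalg.norm(d);M=np.eye(3)-np.outer(d,d);A+=M;b+=M@o
    return np.linalg.solve(A,b)
def points(n,d):
    f,cx,cy,V=K(n); v,u=np.mgrid[:480,:640]; c=np.stack([(u-cx)/f*d,(v-cy)/f*d,d],-1)
    return (c-V[:3,3])@V[:3,:3]
E
python3 - <<'E'
from h import *
t=np.load("top0.npz");s=np.load("scene0.npz")
a=cv2.resize(t["p"][250:336,215:325],(440,344),interpolation=cv2.INTER_CUBIC)   #x4
b=cv2.resize(t["p"][255:325,355:445],(360,280),interpolation=cv2.INTER_CUBIC)
c=cv2.resize(s["p"][310:385,360:450],(360,300),interpolation=cv2.INTER_CUBIC)
im=np.zeros((600,800,3),np.uint8); im[:344,:440]=a; im[:280,440:]=b; im[290:590,440:]=c
cv2.imwrite("pics/c1.png",im[:,:,::-1])
P=points("top",t["d"])
for u,v in[(397,292),(413,295),(429,297),(375,264),(364,312),(270,298),(270,281),(285,265),(360,250),(404,304)]: print((u,v),P[v,u].round(4))
E
```

```text
(397, 292) [ 0.4466 -0.1809  0.0763]
(413, 295) [ 0.4419 -0.2181  0.0602]
(429, 297) [ 0.438  -0.2542  0.0552]
(375, 264) [ 0.5093 -0.1345  0.0693]
(364, 312) [ 0.4034 -0.1087  0.0721]
(270, 298) [0.4379 0.0991 0.0276]
(270, 281) [0.4748 0.0988 0.0405]
(285, 265) [0.5103 0.0653 0.0455]
(360, 250) [ 0.5524 -0.1064  0.0043]
(404, 304) [ 0.4254 -0.203   0.0232]
```

View pics/c1.png

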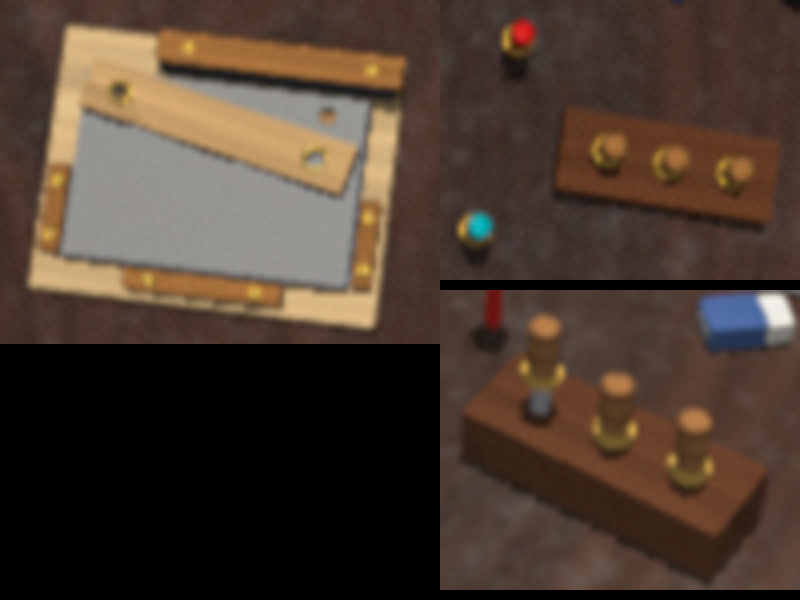

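The long pin is the left one: handle top at top-view pixel (398.5,291.5), and its steel shank is visible only there. Bar eyelets are at top (245.2,272.8) and (293.8,289.2), and the album's second hole at (296.8,278.8). Next I'll refine these positions using both views.

Run:
```python
from h import *
t=np.load("top0.npz");s=np.load("scene0.npz")
np.set_printoptions(precision=4,suppress=True)
# predict in scene, crop there
piv=onz("top",245.25,272.75,.042); sec=onz("top",293.75,289.25,.042); h2=onz("top",296.75,278.75,.03)
pin=onz("top",398.5,291.5,.072); pc=onz("top",422.3-1,0,0) if 0 else None
print("piv",piv,"sec",sec,"d",np.linalg.norm(piv-sec),"h2",h2,"d",np.linalg.norm((piv-h2)[:2]),"pin",pin)
for q in(piv,sec,h2,pin): print("scene px",proj("scene",q))
for n,c in(("bl",(30,287)),("br",(377,328)),("tl",(67,26))): print(n,onz("top",215+c[0]/4,250+c[1]/4,.012))
for c in((614,146),(677,157),(742,167)):
    print("tops",onz("top",355+(c[0]-440)/4,255+c[1]/4,.072 if c[0]==614 else .059))
for c in((545,325),(619,383),(695,419)):
    print("scene tops",onz("scene",360+(c[0]-440)/4,310+(c[1]-290)/4,.072 if c[0]==545 else .059))
im=cv2.resize(s["p"][245:340,180:313],(798,570),interpolation=cv2.INTER_CUBIC)
cv2.imwrite("pics/c2.png",im[:,:,::-1])
```

```text
piv [0.4931 0.1545 0.042 ] sec [0.4561 0.0453 0.042 ] d 0.11522514754072648 h2 [0.4814 0.0392 0.03  ] d 0.11584126133896197 pin [ 0.4482 -0.1847  0.072 ]
scene px [235.7915 264.0217]
scene px [272.8144 290.2411]
scene px [282.9568 288.4667]
scene px [386.3037 318.0652]
bl [0.3856 0.2067 0.012 ]
br [0.3629 0.0106 0.012 ]
tl [0.5351 0.19   0.012 ]
tops [ 0.4482 -0.1847  0.072 ]
tops [ 0.4436 -0.2211  0.059 ]
tops [ 0.4382 -0.2568  0.059 ]
scene tops [ 0.4466 -0.1853  0.072 ]
scene tops [ 0.441  -0.2212  0.059 ]
scene tops [ 0.4352 -0.2562  0.059 ]
```

View pics/c2.png

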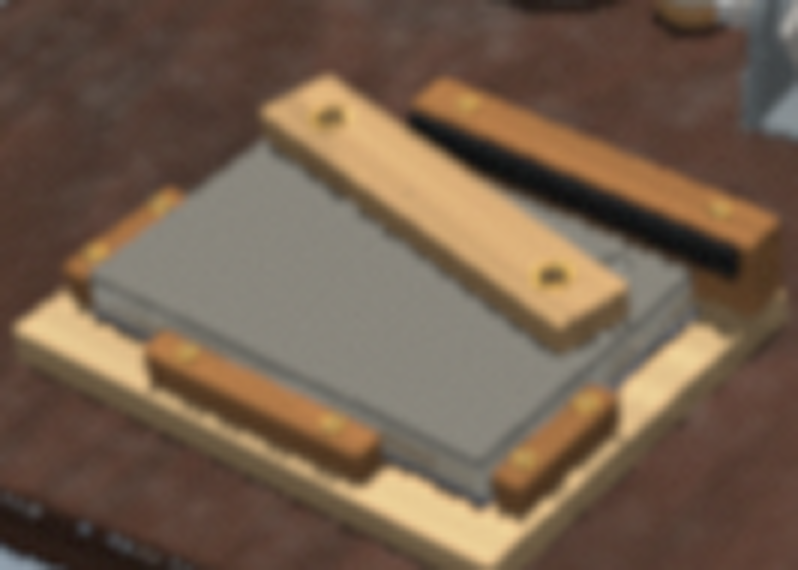

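Eyelets in the scene view are at (235.0,264.5) and (272.2,290.8), which agrees with the top-view estimate to about 1 px. Spacings come out at 115–116 mm and the base length at 197 mm, so the sizes check. The next step is to grasp the pin, averaging the two views to (0.4474,-0.185).

```bash
cat >> h.py <<'E'
np.set_printoptions(precision=4,suppress=True)
def ori(yaw):  # tool pointing down, tool x at angle yaw
    c,s=np.cos(yaw),np.sin(yaw); return np.array([[c,s,0],[s,-c,0],[0,0,-1.]])
def st(m=""):print(m,"t",round(robot.read_t(),2),"p",robot.read_position(),"F",robot.read_force(),"g",round(robot.read_grip_width(),3))
E
python3 - <<'E'
from h import *
a=np.pi/2-.125
best=[]
for y in(a,a-np.pi):
    j=[robot.ik(p,ori(y)) for p in([.4474,-.185,.12],[.4474,-.185,.049],[.493,.154,.1],[.493,.154,.049])]; print(y,*j,sep="\n")
for y in(-.108,np.pi-.108): print(robot.ik([.44,.04,.034],ori(y)))
y=a-np.pi if robot.ik([.4474,-.185,.049],ori(a-np.pi)) is not None else a
robot.move_gripper(.45)
robot.goto([.4474,-.185,.13],ori(y)); st("above")
robot.servo_line([.4474,-.185,.0495],speed=.08); st("down")
robot.move_gripper(0.0); st("grip"); print(robot.read_finger_force())
E
```

```text
1.4457963267948966
[  0.8736   6.5627 -29.2877   0.     -54.1496 171.9644]
[  0.8736  11.7782 -34.2763   0.     -43.9455 171.9644]
[ 39.1463  10.8867 -26.9896   0.     -52.1236 133.6917]
[ 39.1463  14.5469 -30.3411   0.     -45.112  133.6917]
-1.6957963267948966
[  0.8736   6.5627 -29.2877   0.     -54.1496  -8.0356]
[  0.8736  11.7782 -34.2763   0.     -43.9455  -8.0356]
[ 39.1463  10.8867 -26.9896   0.     -52.1236 -46.3083]
[ 39.1463  14.5469 -30.3411   0.     -45.112  -46.3083]
[ 30.9237   9.3738 -40.298    0.     -40.3282  52.8884]
[  30.9237    9.3738  -40.298    -0.      -40.3282 -127.1116]
above t 4.15 p [ 0.4478 -0.1846  0.13  ] F [-0.0434 -0.3751  0.0129] g 0.451
down t 5.31 p [ 0.4478 -0.185   0.0499] F [0.1627 0.5968 0.1051] g 0.448
grip t 6.13 p [ 0.4474 -0.185   0.0495] F [ 0.0729  0.5613 -0.3023] g 0.007
0.0
```

Run:
```python
from h import *
im=np.zeros((600,800,3),np.uint8)
p,d=robot.grab_frame("scene"); im[:,:400]=cv2.resize(p[270:390,350:430],(400,600),interpolation=cv2.INTER_CUBIC)
p,d=robot.grab_frame("top"); im[:400,400:]=cv2.resize(p[245:345,355:455],(400,400),interpolation=cv2.INTER_CUBIC)
cv2.imwrite("pics/g1.png",im[:,:,::-1]); print(proj("scene",robot.read_position()),robot.read_position(),robot.read_grip_width(),robot.read_finger_force())
```

```text
[385.6792 328.3345] [ 0.4474 -0.185   0.0495] 0.003971862816242014 0.0
```

View pics/g1.png

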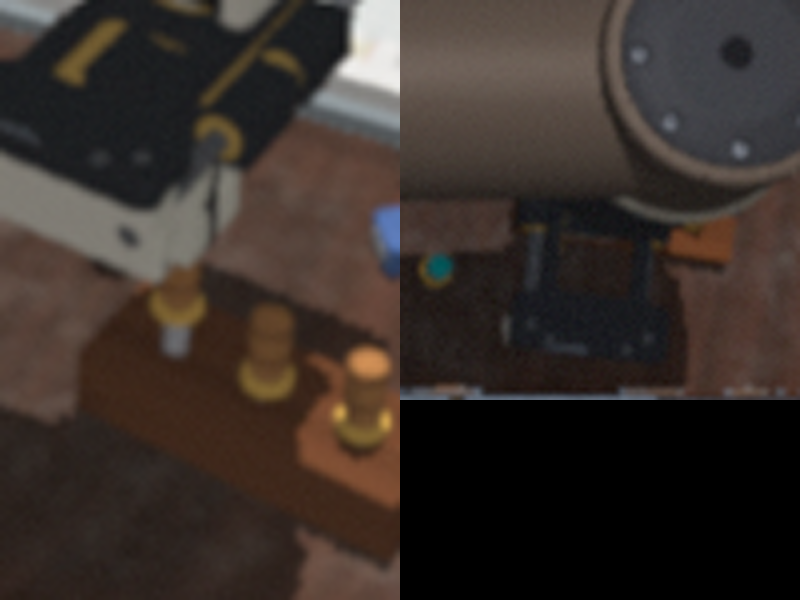

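The pin stands unmoved at crop (178,290), with the shut fingers drawn in front of the handle top at about (165–240, 270). Depth should show where the fingers really are.

Run:
```python
from h import *
p,d=robot.grab_frame("scene"); P=points("scene",d); s0=np.load("scene0.npz"); P0=points("scene",s0["d"])
for v in range(306,334,2): print(v,*[f"{u}:{(P[v,u]*1000).round()}" for u in range(382,400,3)])
print("before")
for v in range(314,334,2): print(v,*[f"{u}:{(P0[v,u]*1000).round()}" for u in range(382,391,2)])
print(P0[316:326,384:388].reshape(-1,3).mean(0))
```

```text
306 382:[ 352. -213.  184.] 385:[ 361. -214.  178.] 388:[ 385. -210.  158.] 391:[ 436. -196.  113.] 394:[ 456. -194.   96.] 397:[ 456. -199.   98.]
308 382:[ 351. -213.  182.] 385:[ 360. -214.  175.] 388:[ 427. -194.  115.] 391:[ 438. -195.  106.] 394:[ 453. -195.   95.] 397:[ 460. -198.   90.]
310 382:[ 353. -213.  176.] 385:[ 361. -214.  170.] 388:[ 427. -195.  111.] 391:[ 437. -196.  103.] 394:[ 452. -196.   91.] 397:[ 458. -199.   88.]
312 382:[ 352. -213.  174.] 385:[ 429. -189.  103.] 388:[ 429. -194.  104.] 391:[ 438. -196.   98.] 394:[ 450. -197.   89.] 397:[ 460. -199.   82.]
314 382:[ 354. -213.  168.] 385:[ 430. -189.   97.] 388:[ 429. -194.  100.] 391:[ 439. -196.   93.] 394:[ 450. -197.   84.] 397:[ 543. -170.   -0.]
316 382:[ 353. -213.  165.] 385:[ 431. -189.   92.] 388:[ 427. -195.   98.] 391:[ 439. -196.   88.] 394:[ 449. -198.   81.] 397:[ 535. -173.    2.]
318 382:[ 356. -212.  158.] 385:[ 430. -189.   89.] 388:[ 430. -194.   91.] 391:[ 438. -197.   85.] 394:[ 530. -170.   -0.] 397:[ 535. -174.   -3.]
320 382:[ 352. -214.  158.] 385:[ 430. -190.   85.] 388:[ 431. -
[... 1544 characters left out ...]
  69.] 388:[ 441. -191.   72.] 390:[ 448. -192.   66.]
324 382:[ 444. -179.   60.] 384:[ 442. -184.   64.] 386:[ 443. -187.   64.] 388:[ 442. -191.   66.] 390:[ 512. -169.   -1.]
326 382:[ 441. -181.   58.] 384:[ 442. -184.   58.] 386:[ 441. -188.   61.] 388:[ 444. -190.   60.] 390:[ 507. -171.   -1.]
328 382:[ 444. -179.   50.] 384:[ 441. -184.   55.] 386:[ 440. -188.   58.] 388:[ 443. -191.   56.] 390:[ 504. -172.   -3.]
330 382:[ 442. -181.   49.] 384:[ 441. -185.   51.] 386:[ 440. -188.   53.] 388:[ 444. -190.   51.] 390:[ 451. -191.   45.]
332 382:[ 441. -181.   45.] 384:[ 440. -185.   47.] 386:[ 442. -188.   46.] 388:[ 446. -190.   44.] 390:[ 448. -193.   44.]
[ 0.4523 -0.182   0.0622]
```

Depth shows the shut fingertips end at z≈0.077, although the reported TCP z is 0.0495, so they closed in the air above the handle (top at 0.072). I'll measure that offset by gently touching the handle top.

Run:
```python
from h import *
f0=robot.read_force()[2]; p=np.array([.4474,-.185,.0495])
while p[2]>.036:
    p[2]-=.0008; robot.servo_line(p,speed=.02); f=robot.read_force()[2]-f0
    if abs(f)>2: break
st("contact"); print(p,f)
robot.servo_line([.4474,-.185,.0495],speed=.1); st("back")
```

```text
contact t 7.78 p [ 0.4481 -0.1851  0.0452] F [-0.6287 -0.2514  4.2642] g 0.008
[ 0.4474 -0.185   0.0447] 4.279144140028255
back t 8.03 p [ 0.4474 -0.185   0.0496] F [-0.5375 -0.7036 -1.329 ] g 0.005
```

The touch confirms it: the fingertips physically sit 26.5 mm above the reported TCP. I'll grasp using that correction.

```bash
cat >> h.py <<'E'
OFF=.0265   # real fingertip z = TCP z + OFF
def tip(p): return [p[0],p[1],p[2]-OFF]
def photo(name,boxes,scale):  # boxes: list of (cam,u0,u1,v0,v1)
    ims=[]
    for n,a,b,c,d in boxes:
        p,_=robot.grab_frame(n); ims.append(cv2.resize(p[c:d,a:b],None,fx=scale,fy=scale,interpolation=cv2.INTER_CUBIC))
    H=max(i.shape[0] for i in ims); ims=[np.pad(i,((0,H-i.shape[0]),(0,0),(0,0))) for i in ims]
    cv2.imwrite("pics/"+name,np.hstack(ims)[:,:,::-1])
E
python3 - <<'E'
from h import *
robot.servo_line([.4474,-.185,.064],speed=.15)
robot.move_gripper(.45)
p=np.array([.4474,-.185,.064]); f0=robot.read_force()[2]
robot.servo_line([.4474,-.185,.035],speed=.1); st()
ok=abs(robot.read_force()[2]-f0)<4
if ok:
    robot.servo_line(tip([.4474,-.185,.0495]),speed=.06); st("down")
    robot.move_gripper(0.); st("grip"); print(robot.read_finger_force())
E
```

```text
t 9.57 p [ 0.4472 -0.1851  0.0349] F [-0.9792 -0.1991  0.7629] g 0.451
down t 9.92 p [ 0.4471 -0.185   0.0227] F [ 0.1026  0.5636 -0.5472] g 0.451
grip t 10.47 p [ 0.4475 -0.185   0.0231] F [-0.3354 -0.2415 -0.1221] g 0.146
29.986531734466553
```

Run:
```python
from h import *
for n,u,v in(("top",245.25,272.75),("scene",235.0,264.5)): print(n,onz(n,u,v,.042))
e=(onz("top",245.25,272.75,.042)+onz("scene",235.0,264.5,.042))/2; print(e)
z0=robot.read_position()[2]
robot.servo_line([.4474,-.185,z0+.075],speed=.15); st("lift")
R=ori(np.pi/2-.125-np.pi)
robot.goto([e[0],e[1],z0+.048],R); st("hover")   # foot at .052
photo("h1.png",[("scene",190,290,215,315),("top",215,275,235,335)],5)
print("predicted foot px",proj("scene",np.array([e[0],e[1],.052])),"eyelet",proj("scene",e))
```

```text
top [0.4931 0.1545 0.042 ]
scene [0.4911 0.155  0.042 ]
[0.4921 0.1547 0.042 ]
lift t 11.12 p [ 0.4468 -0.1848  0.0975] F [-0.3341  0.1284 -0.09  ] g 0.148
hover t 12.42 p [0.4919 0.1539 0.0709] F [-0.1074  0.5439 -0.1232] g 0.15
predicted foot px [234.8582 260.2069] eyelet [235.396  264.2607]
```

View pics/h1.png

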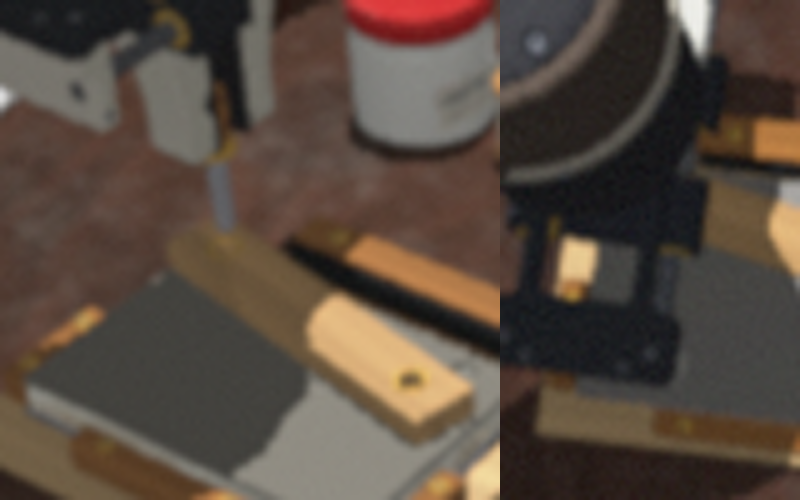

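The foot tip shows at scene px (235.0,260.6) against a predicted (234.9,260.2), and it lines up over the eyelet at (235.0,264.5). Now I'll lower it with a force guard.

```bash
cat > ins.py <<'E'
from h import *
def down(x,y,zt,step=.002,fmax=6,f0=None):
    z=robot.read_position()[2]
    while z>zt:
        z=max(z-step,zt); robot.servo_line([x,y,z],speed=.05); F=robot.read_force()-f0
        if F[2]>fmax or np.hypot(F[0],F[1])>12: return z,F
    return z,F
E
python3 - <<'E'
from ins import *
x,y=.4921,.1547
robot.servo_line([x,y,.064],speed=.08); f0=robot.read_force(); print(f0)
z,F=down(x,y,.0235,f0=f0); print(z,F); st()
E
```

```text
[0.8448 0.3653 0.3718]
0.0235 [-0.2652 -0.6791 -0.1937]
 t 18.02 p [0.4921 0.1547 0.0235] F [ 0.5796 -0.3139  0.1781] g 0.148
```

Run:
```python
from ins import *
x,y=.4921,.1547; f0=robot.read_force()
z,F=down(x,y,.0205,step=.0007,fmax=4,f0=f0); print(z,F); st()
robot.move_gripper(.4); st("rel")
robot.servo_line([x,y,.10],speed=.2); st("up")
# go to pre-press pose: tool x along jig x, above the album on the bar's front side
robot.move_gripper(0.)
R=ori(-.108)
robot.goto([.415,.045,.10],R); st("pre")
photo("p1.png",[("scene",180,310,235,345),("top",215,325,245,340)],3.3)
```

```text
0.02282316053928512 [-2.1208 -0.5085  4.1081]
 t 18.27 p [0.4923 0.1547 0.0232] F [-1.5412 -0.8224  4.2861] g 0.149
rel t 18.89 p [0.4921 0.1547 0.0228] F [ 0.5982 -0.0217 -0.0586] g 0.398
up t 19.43 p [0.4922 0.1549 0.1006] F [-0.683   0.3797 -0.6267] g 0.398
pre t 21.68 p [0.4152 0.0452 0.1001] F [0.0678 0.2304 1.3522] g 0.005
```

View pics/p1.png

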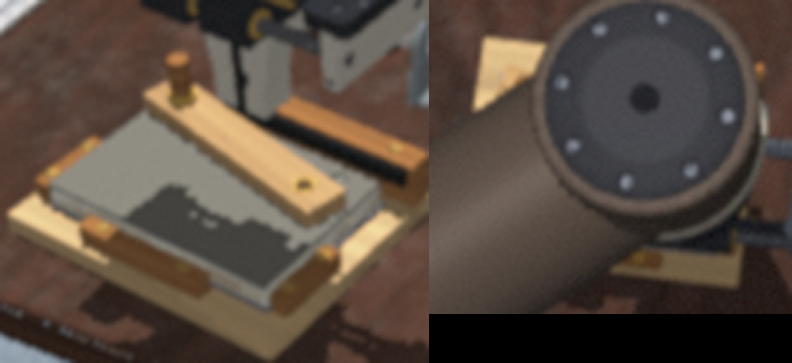

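The pin stands collar-down in the pivot eyelet at crop (180,85), and the bar is still open. Next I'll lower the shut fingers in front of the bar, swing it round and press.

```bash
cat > press.py <<'E'
from ins import *
D=np.array([np.cos(.108),-np.sin(.108),0])
def F(n=8):
    a=[]
    for _ in range(n): a.append(robot.read_force()); robot.dwell(.01)
    return np.mean(a,0)
E
python3 - <<'E'
from press import *
P=np.array([.415,.046,.007])
robot.servo_line(P+[0,0,.02],speed=.15); f0=F(); 
robot.servo_line(P,speed=.05); f1=F(); print("down",f1-f0); np.save("f0.npy",f1)
if (f1-f0)[2]<3:
    s=0
    while s<.048:
        s+=.002 if s<.034 else .0006
        robot.servo_line(P+s*D,speed=.06); f=-(robot.read_force()-f1)@D
        if f>4: break
    st("s=%.4f f=%.2f"%(s,f)); print("avg",-(F()-f1)@D,F()-f1)
photo("q1.png",[("scene",180,310,235,345),("top",215,325,245,340)],3.3)
E
```

```text
down [-0.0947  0.0775 -0.3601]
s=0.0400 f=4.24 t 29.85 p [0.4541 0.0415 0.0069] F [-4.3142  1.4747  3.7622] g 0.008
avg 4.962503470285462 [-4.7082  1.7664  3.6292]
```

View pics/q1.png

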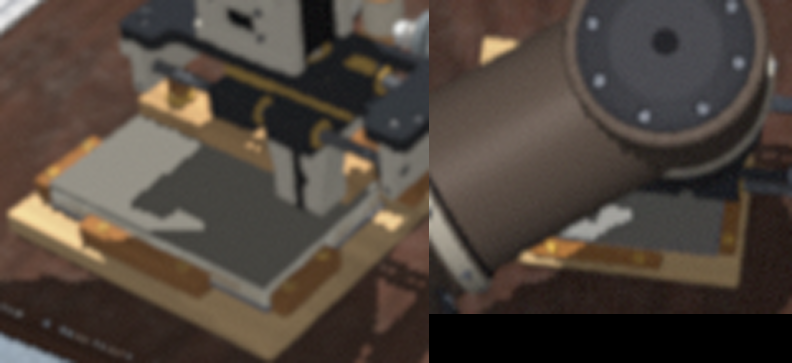

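The bar now lies along the fence, with the fingers at crop (310,200) on its front edge near the second eyelet. Pressing reads about 5 N, with 3.6 N vertically, so I'll ease z slightly and raise the push to 10 N.

Run:
```python
from press import *
f1=np.load("f0.npy"); P=np.array([.415,.046,.0075]); s=.0400
robot.servo_line(P+s*D,speed=.02); g=F()-f1; print("raised",-g@D,g)
for _ in range(12):
    g=F(6)-f1; f=-g@D
    if f>9.6: break
    s+=min(.0005,max(.0001,(10-f)/8000)); robot.servo_line(P+s*D,speed=.02)
np.save("s.npy",s)
print("s",s,f,g); st(); print(np.linalg.norm(robot.read_ft_torque()), robot.read_qvel().max() if hasattr(robot.read_qvel(),'max') else '')
```

```text
raised 4.126535813871058 [-4.0092  1.3055 -0.0898]
s 0.042065763048465356 9.706548823121327 [-9.2386  4.8408  1.8065]
 t 32.25 p [0.4552 0.0413 0.007 ] F [-9.4227  4.6312  0.6537] g 0.003
3.7551044482879625 0.04548829268912862
```

Run:
```python
from press import *
f1=np.load("f0.npy")
for _ in range(4):
    robot.dwell(.8); g=F(5)-f1; print(round(-g@D,2),g)
st(); photo("r1.png",[("scene",190,320,240,340)],6)
```

```text
9.64 [-9.2063  4.5289  1.3922]
9.28 [-8.7934  5.0214  1.5693]
9.11 [-8.6364  4.8443  1.5111]
9.21 [-8.7606  4.6201  1.2233]
 t 35.62 p [0.4552 0.0412 0.007 ] F [-8.7054  4.28    1.3686] g 0.004
```

View pics/r1.png

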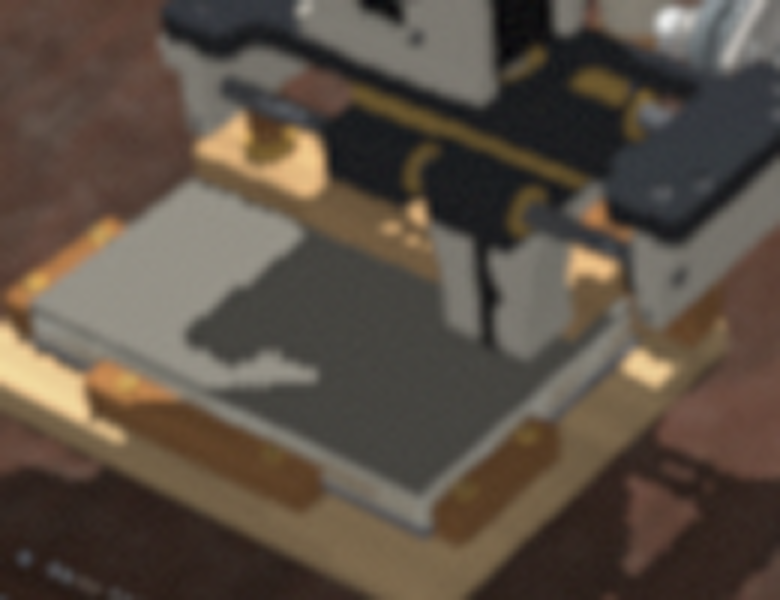

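The pin stands collar-down at (265,145), and the bar is parallel to the fence with the fingers pressing near its second eyelet at (520,310). I'll trim the push to 10 N, hold it for three seconds and hand in.

Run:
```python
from press import *
f1=np.load("f0.npy"); s=float(np.load("s.npy"))+.0003; P=np.array([.415,.046,.0075])
robot.servo_line(P+s*D,speed=.02)
v=[]
for _ in range(5):
    robot.dwell(.65); v.append(round(-(F(6)-f1)@D,2))
print(v); st()
if min(v)>8.5 and max(v)<11.5: print(robot.job_done())
```

```text
[np.float64(10.12), np.float64(10.28), np.float64(10.16), np.float64(10.32), np.float64(10.2)]
 t 39.42 p [0.4553 0.0412 0.007 ] F [-10.1256   5.2009   1.7446] g 0.005
the job is handed in; nothing more can be done
None
```

The job is handed in at 39.4 s: the longest pin stands collar-down in the pivot eyelet, the bar lies along the fence, and the arm is still pressing near the second eyelet at a steady 10.2 N; the gripper hid the second eyelet, so I could not see it lined up over the hole.

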